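Set the gib screw of the wafer-stage slide and run the stage home

ROBOT

A 7-joint arm with a two-finger parallel gripper is mounted at the origin on the work surface. World frame = base frame: x ahead of the robot, y to its left, z up, the work surface at z = 0. Lengths are in m, angles in rad, forces in N, time in s.
With the tool pointing down it reaches from about 0.425 to 0.95 m from the base axis. Payload 16.7 kg.
Tool frame: the origin (TCP) lies between the finger pads; the fingertips stand ahead of it and the grasp point (between the pads) lies 8 mm behind it (manip.tcp_to_tips is the z of the fingertips in the tool frame, in m); z points along the fingers, y is the direction in which the jaws open and shut (so a half turn about z gives the same grasp; the last joint's range is limited). The gripper opens to 94 mm and grips with 3 to 60 N. Pads are 16 mm wide; open, the fingers measure 119 mm over their backs; the gripper's body (75 mm by 177 mm) begins 78 mm behind the grasp point.
Start: joints at [0.985, 0.426, 0.074, 1.606, -0.034, 1.111, -0.067], TCP at [0.286, -0.612, 0.216] pointing down, gripper open.
Joint ranges: [-2.85, 2.85], [-0.5, 2.14], [-1.23, 1.37], [0.21, 2.46], [-1.02, 4.16], [0.16, 2.05], [-2.73, 2.73]. Speed limits (rad/s): [1.89, 1.89, 2.39, 2.39, 3.01, 3.01, 3.01].

INTERFACE

Orientations are given as a unit quaternion [x, y, z, w].
In Python, from station import get_state, optics, job, manip gives the robot as it stands.
- The arm moves only by the tool move_arm, never from a script. Its argument "targets" is a list of rows, each an object of numbers: "fingers": the finger opening in mm, from 0 to 94; "tx", "ty", "tz": the shift along the tool's x, y, z in mm; "turn": the turn about the tool's z in degrees. A call has 1 to 20 rows; each row is the pose to reach, as a shift and turn from the pose commanded when the call began, along the tool's axes at that moment; what a row does not reach only later rows make up. A row lasts 1/10 s, in which the tool goes at most 50 mm and 8.59 degrees, less where a joint would pass 70% of its speed; a pose out of reach is approached as far as the arm can. A call with a gripper value outside its range is refused whole. The fingers move at their own pace and stop on an object; the grip force is fixed at half the most. Time passes only in rows, so rows that repeat a pose let the fingers close. It gives the time, the measured TCP pose, the force and the opening at its end, in the units of the state.
- get_state(): the state, without advancing time (a new reading comes with each control period).
- optics.capture(name): name is "scene" or "top" or "wrist"; returns (picture, depth): 420x560x3 uint8, red, green, blue; 420x560 float32, m along the optical axis (not along the pixel's ray), 0 where there is no reading.
- optics.calibration(name): a dict with "fx", "fy", "cx", "cy" (pixels), "R" (3x3) and "t" (3): a world point X has camera coordinates R X + t. Camera axes: x right, y down, z forward; pixel columns grow to the right and rows downward; lengths in m; the calibration is good to about 2 mm. A picture is of the moment at which its call begins: read the wrist's pose just before it. calibration takes no time and is no camera call; for the wrist camera it gives the pose at the moment of the call.
- job.job_done(): hands the job in, once; it reports no verdict.
The state is a dict: "time_s": time; "joint_pos": joint angles; "qd": joint speeds; "effort": joint torques, N m; "position": TCP position; "orientation": TCP orientation; "force": force on the tool from outside, world axes, zero at the start; "ft_torque": the same for the moment, N m; "finger_gap": finger opening in m.
Only numpy, scipy, OpenCV 4.12 (cv2) and the standard library are available. Lean on these libraries where they do the work, as an engineer would, in place of code of your own. Each camera call takes 0.05 s, during which the arm holds its last target. There are 200 camera calls.

TASK

The wafer stage rocks on its ways: turn the black-winged gib screw clockwise until you feel it bottom, finger-tight and no harder, then back it off a quarter turn for running clearance. Then push the stage home against its end stop, without slamming it, keeping off the black chuck and leaving the things around it alone.

Things in the scene. Friction and masses are not known exactly. Their poses are not given: they have to be found in the camera images.
- wing (a point): the gib screw's grip: a black T-shaped wing 36 mm long (its own x), 12 mm thick (its own y), 24 mm high, with a white line on one arm; this point is its centre, on the vertical screw axis, 29 mm above the stage's top plate. The brass boss and collar under it leave 17 mm between plate and wing. It turns either way
- gib_screw: the gib screw; origin under the middle of its 36 mm pressure foot, hidden below the stage, z up, x along the wing. Right-hand thread, 2.5 mm lead: clockwise from above drives it down. It starts 0.2 to 0.5 of a turn short of bottoming. It runs with a steady drag of about 0.035 N m; once the foot bears on the gib strip the torque climbs by about 0.35 N m per radian: a rise of 0.1 N m is finger-tight, a rise of 0.25 N m would strain it
- way_strip: hardened steel gib strip, 360 x 40 mm, under the stage, on whose top face the screw's foot bottoms; origin in the middle of its underside, x along the slide, z up; its height differs from bed to bed by some tenths of a millimetre, so the bottom of the screw has to be felt
- loader: the fixed bed of the slide, 390 x 240 x 18 mm plate on the table with two ways, a white mask frame (top 95 mm above the table, over the far 170 mm) and a grey end stop; origin on the table under its middle, x along the slide towards the end stop
- carriage (a joint): position of the wafer stage on its ways in m: 0 fully pulled out, 0.08 home against the end stop; it slides with about 3 N of drag when the gib screw is free and is locked when the screw is bottomed. The stage is an aluminium plate 210 x 190 x 12 mm, its top 50 mm above the table
- handle (a point): middle of the stage's bow handle: a steel bar 10 mm thick and 60 mm long across the slide, its centre line 35 mm above the stage's top plate, standing 15 mm from the plate's near edge; its x points along the slide towards the end stop
- chuck: black wafer chuck on the stage, 108 mm across, 16 mm high, origin under its middle; its lapped face is not to be touched
- wafer_box: loose round wafer box, 114 mm across, 22 mm high, white with a blue lid, origin under its middle
- bottle: loose amber bottle with white cap, 44 mm across, 85 mm high, origin under its middle
- spanner: loose steel spanner, 150 mm long along its x, lying flat, origin under its middle

How it is judged:
By the outcome, as a careful person would: the job done as asked, in the order asked, and still so for the second after the job is handed in, with the robot touching nothing.
It also fails if it takes over 61 s, if anything falls off the work surface, if the arm or the gripper's body presses on something with over 40 N, if the wrist force passes 120 N, or if a joint passes its speed limit or range.

## Working session

There is one attempt and no reset: what is moved stays moved. The work goes in short steps, Python scripts to look and compute and a tool call to move; the robot and the scene stay as the last step left them, time stands still between calls to the robot, and variables do not carry over. Pictures are saved under pics/ and viewed, about 8 in all and at most 12, crops included, and the job is handed in when it is done.

Besides the shell and the picture viewer there is one more tool, called as name([rows], argument=value, ...), one row to a line, values as JSON. move_arm: Moves the arm, as the interface text tells. Its arguments: {"type":"object","properties":{"targets":{"type":"array","items":{"type":"object","properties":{"fingers":{"type":"number"},"tx":{"type":"number"},"ty":{"type":"number"},"tz":{"type":"number"},"turn":{"type":"number"}}}}},"required":["targets"]}

```bash
ls; mkdir -p pics
python3 - <<'E'
from station import get_state, optics, job, manip
import cv2
s=get_state()
print(s, manip.tcp_to_tips)
for n in ("scene","top"):
    p,d=optics.capture(n); c=optics.calibration(n)
    cv2.imwrite(f"pics/{n}0.png",p[:,:,::-1]); 
    import numpy as np; np.save(f"pics/{n}0.npy",d)
    print(n,c)
E
```

```text
pics
{'time_s': 0.0, 'joint_pos': array([ 0.98451245,  0.42670459,  0.07384761,  1.60659155, -0.03412025,
        1.11076991, -0.06711898]), 'qd': array([ 1.74679114e-04,  6.79999464e-04, -3.16567811e-04, -9.85702897e-06,
        9.19157860e-04,  1.50943538e-03,  8.71601620e-04]), 'effort': array([ 2.45059848e-03, -9.35799766e+01,  3.66827197e+00, -4.54192293e+01,
       -4.88820649e-02,  2.00871157e-02,  1.36858894e-04]), 'position': array([ 0.28535354, -0.61126933,  0.21580059]), 'orientation': array([ 9.76253021e-01,  2.16632568e-01, -1.64717301e-04, -5.84349916e-04]), 'force': array([ 0.30374513,  0.08508233, -0.09483437]), 'ft_torque': array([ 0.04421121, -0.02191226,  0.01008279]), 'finger_gap': 0.09404230756209082} 0.011
scene {'fx': 477.40657561987786, 'fy': 477.40657561987786, 'cx': 279.8308024822455, 'cy': 200.9612765818591, 'R': array([[ 0.63379531,  0.77341732, -0.01136441],
       [ 0.40534431, -0.34461063, -0.8467228 ],
       [-0.65878638,  0.53204244, -0.53191291]]), 't': array([-0.37129818, -0.15800552,  1.40282491])}
top {'fx': 407.54044807703434, 'fy': 407.54044807703434, 'cx': 277.86181030706854, 'cy': 202.49534953516144, 'R': array([[-0.01235606, -0.99966001, -0.02296056],
       [-0.98916645,  0.01557904, -0.14596927],
       [ 0.14627735,  0.02090821, -0.98902264]]), 't': array([0.04860582, 0.56315451, 0.70749287])}
```

View pics/scene0.png

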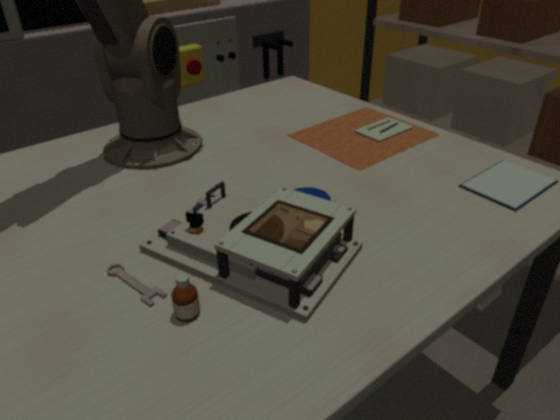

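View pics/top0.png

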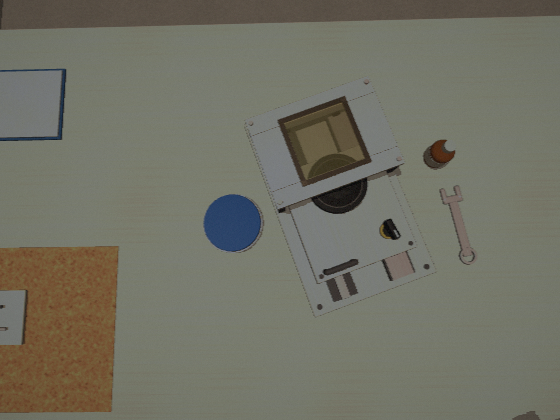

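The top view shows the wing near (391,229), the handle near (340,267), the chuck near (338,190), the bottle near (442,152) and the spanner near (459,225). In the scene view the wing is near (195,217) and the handle near (209,193). I'll crop closer.

Run:
```python
import cv2,numpy as np
a=cv2.imread("pics/top0.png")[205:295,305:445]; b=cv2.imread("pics/scene0.png")[170:245,150:265]
A=cv2.resize(a,None,fx=5,fy=5,interpolation=2)[:, :700]; 
B=cv2.resize(b,None,fx=5,fy=5,interpolation=2)
A=cv2.resize(a,(400*1,257),interpolation=2);
cv2.imwrite("pics/c0.png",np.clip(1.6*cv2.resize(a,(800,514),interpolation=2),0,255))
cv2.imwrite("pics/c1.png",np.clip(2.2*cv2.resize(b,(690,450),interpolation=2),0,255))
```

```text
[ WARN:0@0.088] global loadsave.cpp:1063 imwrite_ Unsupported depth image for selected encoder is fallbacked to CV_8U.
```

View pics/c0.png

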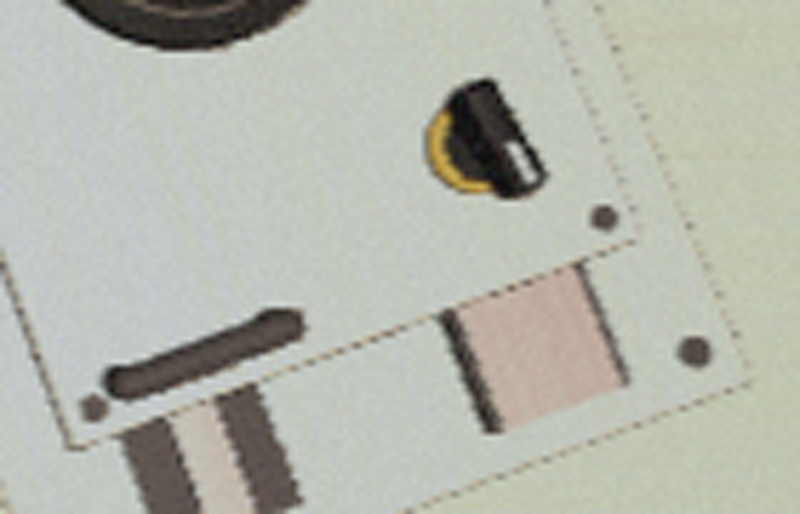

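View pics/c1.png

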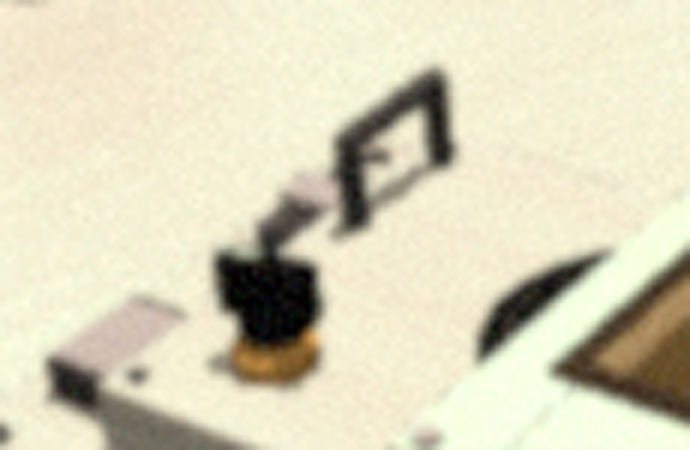

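In the top crop the wing's top face is centred at (505,138), which is full-image (393.4,229.2), with its arms from about (480,85) to (530,188). The handle's middle is at (205,352). In the scene crop the wing top is near (268,260) and the handle bar's middle near (391,103).

```bash
cat > h.py <<'E'
import numpy as np, cv2
from station import get_state, optics, job, manip
def ray(c,u,v):
    d=c["R"].T@np.array([(u-c["cx"])/c["fx"],(v-c["cy"])/c["fy"],1]); return -c["R"].T@c["t"],d
def plane(c,u,v,z):
    o,d=ray(c,u,v); return o+d*(z-o[2])/d[2]
def tri(*obs):
    A=np.zeros((3,3));b=np.zeros(3);R=[]
    for c,u,v in obs:
        o,d=ray(c,u,v);d/=np.linalg.norm(d);P=np.eye(3)-np.outer(d,d);A+=P;b+=P@o;R.append((o,P))
    X=np.linalg.solve(A,b); return X,[round(1e3*np.linalg.norm(P@(X-o)),1) for o,P in R]
def toolR(q):
    from scipy.spatial.transform import Rotation as Ro; return Ro.from_quat(q).as_matrix()
E
python3 - <<'E'
from h import *
t=optics.calibration("top");s=optics.calibration("scene");w=optics.calibration("wrist")
T=lambda x,y:(t,305+x/5.714,205+y/5.714); S=lambda x,y:(s,150+x/6,170+y/6)
print("wing top",tri(T(505,138),S(268,260)))
print("handle",tri(T(205,352),S(391,103)))
a=plane(*T(480,85),.091);b=plane(*T(530,188),.091);print("wing dir",a,b,np.degrees(np.arctan2(*(b-a)[1::-1])))
a=plane(*T(120,380),.09);b=plane(*T(290,322),.09);print("handle ends",a,b,np.degrees(np.arctan2(*(b-a)[1::-1])))
a=plane(*T(75,447),.05);b=plane(*T(632,240),.05);print("plate near corners",a,b,np.degrees(np.arctan2(*(b-a)[1::-1])),np.linalg.norm(b-a))
print("toolR",toolR(get_state()["orientation"]).round(4));print(w)
d=np.load("pics/top0.npy");print(d[229,393],d[266,341])
def dep(u,v):
    X=np.array([(u-t["cx"])/t["fx"],(v-t["cy"])/t["fy"],1])*d[int(v),int(u)];return t["R"].T@(X-t["t"])
print(dep(393,229),dep(341,266),dep(370,245),dep(338,195))
E
```

```text
wing top (array([ 0.50872484, -0.15369421,  0.0909235 ]), [np.float64(1.5), np.float64(1.5)])
handle (array([ 0.44654916, -0.06460988,  0.08851897]), [np.float64(0.1), np.float64(0.1)])
wing dir [ 0.52376356 -0.14845251  0.091     ] [ 0.49307762 -0.1615137   0.091     ] -156.94340342891527
handle ends [ 0.43870302 -0.03943322  0.09      ] [ 0.45488755 -0.0896772   0.09      ] -72.14527674881428
plate near corners [ 0.41759328 -0.02870013  0.05      ] [ 0.47882942 -0.20317537  0.05      ] -70.66029011656374 0.18490937452965983
toolR [[ 9.061e-01  4.230e-01 -5.000e-04]
 [ 4.230e-01 -9.061e-01  1.000e-03]
 [-1.000e-04 -1.100e-03 -1.000e+00]]
{'fx': 371.4878151215596, 'fy': 371.4878151215596, 'cx': 284.50438116213, 'cy': 211.06355226658178, 'R': array([[ 4.23636789e-01, -9.05831834e-01, -7.47753050e-04],
       [-8.69176091e-01, -4.06725914e-01,  2.81259583e-01],
       [-2.55078014e-01, -1.18501977e-01, -9.59631433e-01]]), 't': array([-0.67568977, -0.02988882,  0.39166352])}
0.6870936 0.6813236
[ 0.50807018 -0.15396592  0.09251483] [ 0.4475054  -0.06459544  0.09128063] [ 0.48342259 -0.12263599  0.05050359] [ 0.57169307 -0.06666921  0.06786479]
```

move_arm([
  {"tx": 395, "ty": -320, "tz": 20, "fingers": 60},
  {"tx": 395, "ty": -320, "tz": 20, "fingers": 60},
  {"tx": 395, "ty": -320, "tz": 20, "fingers": 60},
  {"tx": 395, "ty": -320, "tz": 20, "fingers": 60},
  {"tx": 395, "ty": -320, "tz": 20, "fingers": 60},
  {"tx": 395, "ty": -320, "tz": 20, "fingers": 60},
  {"tx": 395, "ty": -320, "tz": 20, "fingers": 60},
  {"tx": 395, "ty": -320, "tz": 20, "fingers": 60},
  {"tx": 395, "ty": -320, "tz": 20, "fingers": 60},
  {"tx": 395, "ty": -320, "tz": 20, "fingers": 60},
  {"tx": 395, "ty": -320, "tz": 20, "fingers": 60},
  {"tx": 395, "ty": -320, "tz": 20, "fingers": 60},
  {"tx": 395, "ty": -320, "tz": 20, "fingers": 60},
  {"tx": 395, "ty": -320, "tz": 20, "fingers": 60},
  {"tx": 395, "ty": -320, "tz": 20, "fingers": 60},
])

```text
validation failed for argument at $.ta...
```

```bash
cat >> h.py <<'E'
def snap(name,gain=1.5):
    c=optics.calibration("wrist"); p,d=optics.capture("wrist"); np.savez(f"pics/{name}.npz",d=d,**c)
    cv2.imwrite(f"pics/{name}.png",np.clip(gain*p[:,:,::-1].astype(float),0,255).astype(np.uint8))
E
python3 - <<'E'
from h import *
s=get_state();print({k:np.round(s[k],4) for k in("time_s","joint_pos","position","orientation","force","ft_torque","qd")})
snap("w1")
E
```

```text
{'time_s': np.float64(0.1), 'joint_pos': array([ 0.9845,  0.4267,  0.0739,  1.6065, -0.0341,  1.1108, -0.0671]), 'position': array([ 0.2854, -0.6113,  0.2159]), 'orientation': array([ 9.763e-01,  2.166e-01, -2.000e-04, -5.000e-04]), 'force': array([-0.5958,  0.4467, -0.137 ]), 'ft_torque': array([-0.0149, -0.0083,  0.012 ]), 'qd': array([ 0.0003, -0.0012,  0.0004,  0.    , -0.0016,  0.0002,  0.0009])}
```

View pics/w1.png

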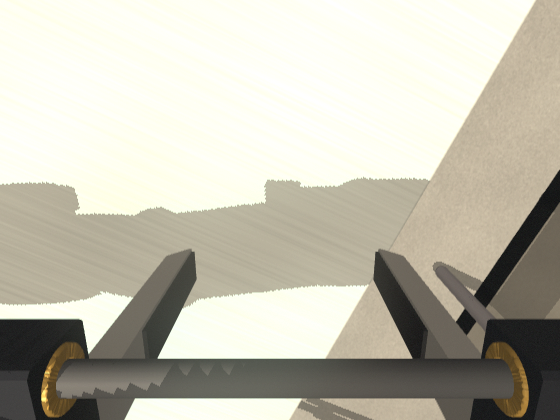

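The move was refused, so this view shows only the bare table with the fingers at (190,255) and (378,255). I'll retry with every key given.

move_arm([
  {"tx": 395, "ty": -320, "tz": 20, "turn": 0, "fingers": 60},
  {"tx": 395, "ty": -320, "tz": 20, "turn": 0, "fingers": 60},
  {"tx": 395, "ty": -320, "tz": 20, "turn": 0, "fingers": 60},
  {"tx": 395, "ty": -320, "tz": 20, "turn": 0, "fingers": 60},
  {"tx": 395, "ty": -320, "tz": 20, "turn": 0, "fingers": 60},
  {"tx": 395, "ty": -320, "tz": 20, "turn": 0, "fingers": 60},
  {"tx": 395, "ty": -320, "tz": 20, "turn": 0, "fingers": 60},
  {"tx": 395, "ty": -320, "tz": 20, "turn": 0, "fingers": 60},
  {"tx": 395, "ty": -320, "tz": 20, "turn": 0, "fingers": 60},
  {"tx": 395, "ty": -320, "tz": 20, "turn": 0, "fingers": 60},
  {"tx": 395, "ty": -320, "tz": 20, "turn": 0, "fingers": 60},
  {"tx": 395, "ty": -320, "tz": 20, "turn": 0, "fingers": 60},
  {"tx": 395, "ty": -320, "tz": 20, "turn": 0, "fingers": 60},
  {"tx": 395, "ty": -320, "tz": 20, "turn": 0, "fingers": 60},
])

```text
time_s: 1.55
position: [0.5074, -0.1563, 0.1965]
orientation: [0.977, 0.215, -0.0, 0.0]
force: [-0.4, 0.7, -0.3]
finger_gap: 0.06
```

Run:
```python
from h import *
s=get_state();print({k:np.round(s[k],4) for k in("time_s","joint_pos","position","orientation","ft_torque")})
snap("w2",1.0)
```

```text
{'time_s': np.float64(1.55), 'joint_pos': array([ 0.3407,  0.2212, -0.188 ,  1.9392,  0.0497,  0.9857, -1.0067]), 'position': array([ 0.5074, -0.1563,  0.1965]), 'orientation': array([ 9.765e-01,  2.155e-01, -2.000e-04,  1.000e-04]), 'ft_torque': array([0.0001, 0.0096, 0.0083])}
```

View pics/w2.png

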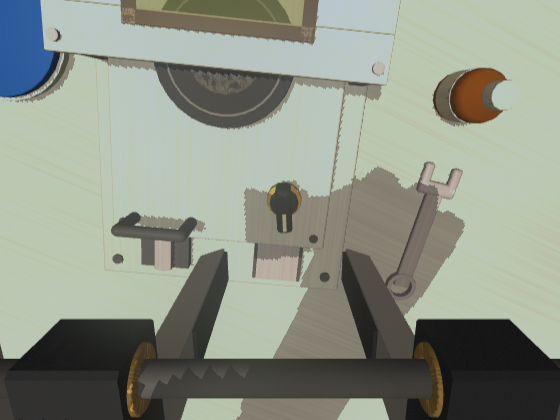

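The wing sits at (284,205), lined up with the image vertical, with its white line at (285,222). The handle runs from (115,230) to (190,233), the chuck is at (225,90), and the spanner and bottle are on the right. Next I'll make the half turn the other way to free up joint 7's range.

move_arm([
  {"tx": 0, "ty": 0, "tz": 0, "turn": -170, "fingers": 40},
  {"tx": 0, "ty": 0, "tz": 0, "turn": -170, "fingers": 40},
  {"tx": 0, "ty": 0, "tz": 0, "turn": -170, "fingers": 40},
  {"tx": 0, "ty": 0, "tz": 0, "turn": -170, "fingers": 40},
  {"tx": 0, "ty": 0, "tz": 0, "turn": -170, "fingers": 40},
  {"tx": 0, "ty": 0, "tz": 0, "turn": -170, "fingers": 40},
  {"tx": 0, "ty": 0, "tz": 0, "turn": -170, "fingers": 40},
  {"tx": 0, "ty": 0, "tz": 0, "turn": -170, "fingers": 40},
  {"tx": 0, "ty": 0, "tz": 0, "turn": -170, "fingers": 40},
  {"tx": 0, "ty": 0, "tz": 0, "turn": -170, "fingers": 40},
  {"tx": 0, "ty": 0, "tz": 0, "turn": -170, "fingers": 40},
  {"tx": 0, "ty": 0, "tz": 0, "turn": -170, "fingers": 40},
  {"tx": 0, "ty": 0, "tz": 0, "turn": -170, "fingers": 40},
  {"tx": 0, "ty": 0, "tz": 0, "turn": -170, "fingers": 40},
  {"tx": 0, "ty": 0, "tz": 0, "turn": -170, "fingers": 40},
  {"tx": 0, "ty": 0, "tz": 0, "turn": -170, "fingers": 40},
  {"tx": 0, "ty": 0, "tz": 0, "turn": -170, "fingers": 40},
  {"tx": 0, "ty": 0, "tz": 0, "turn": -170, "fingers": 40},
  {"tx": 0, "ty": 0, "tz": 0, "turn": -170, "fingers": 40},
  {"tx": 0, "ty": 0, "tz": 0, "turn": -170, "fingers": 40},
])

```text
time_s: 3.6
position: [0.5076, -0.1558, 0.1965]
orientation: [-0.133, 0.991, -0.0, -0.0]
force: [-0.8, 0.5, -0.1]
finger_gap: 0.04
```

Run:
```python
from h import *
s=get_state();print({k:np.round(s[k],4) for k in("time_s","joint_pos","position","orientation","ft_torque")})
snap("w3",1.0)
a=cv2.imread("pics/w2.png")[165:265,220:350]; b=cv2.imread("pics/w3.png")[130:280,195:390]
cv2.imwrite("pics/c2.png",np.vstack([cv2.resize(np.clip(a*2.0,0,255).astype(np.uint8),(390,300),interpolation=2),cv2.resize(np.clip(b*2.0,0,255).astype(np.uint8),(390,300),interpolation=2)]))
```

```text
{'time_s': np.float64(3.6), 'joint_pos': array([ 0.7085,  0.2683, -0.62  ,  1.9184,  0.1831,  1.0108,  1.8447]), 'position': array([ 0.5076, -0.1558,  0.1965]), 'orientation': array([-1.328e-01,  9.911e-01, -1.000e-04, -1.000e-04]), 'ft_torque': array([ 0.1005, -0.0977,  0.0343])}
```

View pics/c2.png

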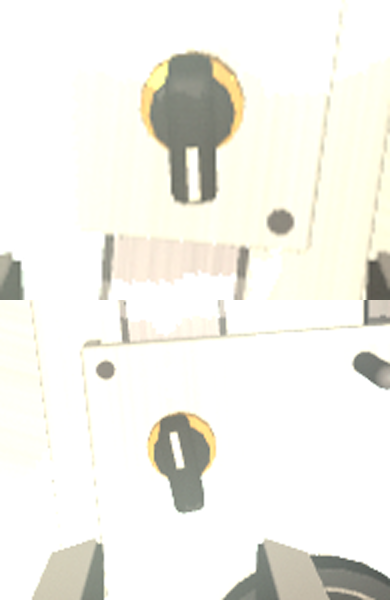

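Both crops show the wing clearly. In w2 its top face is centred at about (283.7,209) with the ends about ±23.5 px vertically. In w3 it is centred at about (285.5,212), tilted a few degrees, from (281,191) to (290,234).

Run:
```python
from h import *
L=lambda n:np.load(f"pics/{n}.npz")
w2=dict(L("w2"));w3=dict(L("w3"));t=optics.calibration("top");s=optics.calibration("scene")
print(tri((w2,283.7,209),(w3,285.5,212)))
X,r=tri((w2,283.7,209),(w3,285.5,212),(t,393.4,229.2),(s,194.7,213.3));print(X,r)
for c,a,b in((w2,(283.3,187),(284.5,232)),(w3,(290,234),(282,192))):
    A=plane(c,*a,.091);B=plane(c,*b,.091);print(A,B,np.linalg.norm(A-B),np.degrees(np.arctan2(*(A-B)[1::-1])))
for c,u,v in((w2,283.7,209),(w3,285.5,212)):
    X=np.array([(u-c["cx"])/c["fx"],(v-c["cy"])/c["fy"],1])*c["d"][int(v),int(u)];print(c["R"].T@(X-c["t"]))
# handle from w2 (bar ends) 
A=plane(w2,118,230,.09);B=plane(w2,186,235,.09);print("handle",A,B,np.degrees(np.arctan2(*(A-B)[1::-1])))
R=toolR(get_state()["orientation"]);print(R.round(3),np.degrees(np.arctan2(R[1,0],R[0,0])))
```

```text
(array([ 0.50870923, -0.15617546,  0.08318926]), [np.float64(0.2), np.float64(0.2)])
[ 0.50865317 -0.15492873  0.08964475] [np.float64(1.9), np.float64(2.4), np.float64(0.8), np.float64(2.9)]
[ 0.52630919 -0.14788759  0.091     ] [ 0.49414922 -0.1638303   0.091     ] 0.03589476229952427 26.3690604220105
[ 0.52277904 -0.1484996   0.091     ] [ 0.49190433 -0.16336011  0.091     ] 0.03426488696433834 25.702285283656156
[ 0.51106473 -0.15529494  0.0919687 ]
[ 0.5055283  -0.15688573  0.09409409]
handle [ 0.44053984 -0.04533881  0.09      ] [ 0.45901949 -0.09496821  0.09      ] 110.42295336928751
[[-0.963 -0.27  -0.   ]
 [-0.27   0.963 -0.   ]
 [ 0.    -0.    -1.   ]] -164.35866546322626
```

move_arm([
  {"tx": -1, "ty": 0, "tz": 45, "turn": -5, "fingers": 40},
  {"tx": -1, "ty": 0, "tz": 75, "turn": -10, "fingers": 40},
  {"tx": -1, "ty": 0, "tz": 95, "turn": -10, "fingers": 40},
  {"tx": -1, "ty": 0, "tz": 110, "turn": -10, "fingers": 40},
  {"tx": -1, "ty": 0, "tz": 115.5, "turn": -10, "fingers": 40},
  {"tx": -1, "ty": 0, "tz": 115.5, "turn": -10, "fingers": 40},
  {"tx": -1, "ty": 0, "tz": 115.5, "turn": -10, "fingers": 40},
  {"tx": -1, "ty": 0, "tz": 115.5, "turn": -10, "fingers": 40},
])

```text
time_s: 4.45
position: [0.5097, -0.1545, 0.082]
orientation: [-0.216, 0.976, -0.0, 0.001]
force: [-0.3, -0.9, -0.6]
finger_gap: 0.0401
```

```bash
cat > st.py <<'E'
from h import *
s=get_state();print({k:np.round(s[k],4).tolist() for k in("time_s","joint_pos","position","force","ft_torque","finger_gap")});R=toolR(s["orientation"]);print("yaw",np.degrees(np.arctan2(R[1,0],R[0,0])).round(2))
E
python3 st.py; python3 -c "
from h import *
snap('w4',1.8)
cv2.imwrite('pics/c4.png',cv2.resize(cv2.imread('pics/w4.png')[160:420,120:450],None,fx=2,fy=2))"
```

```text
{'time_s': 4.45, 'joint_pos': [0.6647, 0.4244, -0.5968, 2.0137, 0.3303, 0.7964, 1.8824], 'position': [0.5097, -0.1545, 0.082], 'force': [-0.2579, -0.8698, -0.5575], 'ft_torque': [0.0762, -0.1451, -0.0261], 'finger_gap': 0.0401}
yaw -155.01
```

View pics/c4.png

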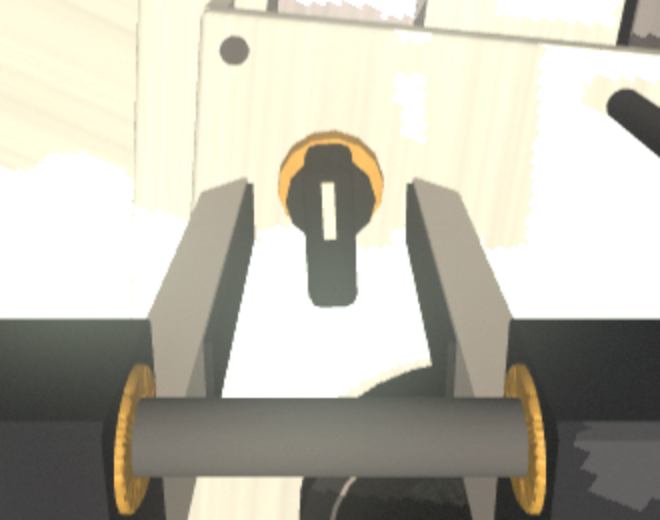

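The wing is centred between the open fingers: its bar runs from (330,145) to (330,305), the white line is at (329,210), and the tips are at (250,182) and (410,182). I'll close on it now.

move_arm([
  {"tx": 1, "ty": 0, "tz": 0.5, "turn": 0, "fingers": 20},
  {"tx": 1, "ty": 0, "tz": 0.5, "turn": 0, "fingers": 5},
  {"tx": 1, "ty": 0, "tz": 0.5, "turn": 0, "fingers": 5},
  {"tx": 1, "ty": 0, "tz": 0.5, "turn": 0, "fingers": 5},
  {"tx": 1, "ty": 0, "tz": 0.5, "turn": 0, "fingers": 5},
  {"tx": 1, "ty": 0, "tz": 0.5, "turn": 0, "fingers": 5},
  {"tx": 1, "ty": 0, "tz": 0.5, "turn": 0, "fingers": 5},
])

```text
time_s: 5.2
position: [0.5082, -0.1549, 0.0805]
orientation: [-0.217, 0.976, -0.0, 0.0]
force: [-0.3, -2.2, 1.5]
finger_gap: 0.0118
```

```bash
python3 st.py
```

```text
{'time_s': 5.2, 'joint_pos': [0.6657, 0.4255, -0.5962, 2.0163, 0.3311, 0.7943, 1.8832], 'position': [0.5082, -0.1549, 0.0805], 'force': [-0.295, -2.2024, 1.4607], 'ft_torque': [-0.545, -0.1806, 0.0314], 'finger_gap': 0.0118}
yaw -154.99
```

move_arm([
  {"tx": 0, "ty": 0, "tz": 0.0, "turn": 5, "fingers": 5},
  {"tx": 0, "ty": 0, "tz": 0.1, "turn": 10, "fingers": 5},
  {"tx": 0, "ty": 0, "tz": 0.1, "turn": 15, "fingers": 5},
  {"tx": 0, "ty": 0, "tz": 0.15, "turn": 20, "fingers": 5},
  {"tx": 0, "ty": 0, "tz": 0.2, "turn": 25, "fingers": 5},
  {"tx": 0, "ty": 0, "tz": 0.2, "turn": 30, "fingers": 5},
])

```text
time_s: 5.8
position: [0.5082, -0.1546, 0.0804]
orientation: [0.045, 0.999, 0.0, 0.0]
force: [0.5, -0.6, 0.7]
finger_gap: 0.0119
```

```bash
python3 st.py
```

```text
{'time_s': 5.8, 'joint_pos': [0.5708, 0.4036, -0.4787, 2.022, 0.2614, 0.7745, 1.417], 'position': [0.5082, -0.1546, 0.0804], 'force': [0.4761, -0.6458, 0.697], 'ft_torque': [-0.0984, -0.1383, 0.0425], 'finger_gap': 0.0119}
yaw 174.82
```

move_arm([
  {"tx": 0, "ty": 0, "tz": 0.0, "turn": 5, "fingers": 5},
  {"tx": 0, "ty": 0, "tz": 0.1, "turn": 10, "fingers": 5},
  {"tx": 0, "ty": 0, "tz": 0.1, "turn": 15, "fingers": 5},
  {"tx": 0, "ty": 0, "tz": 0.15, "turn": 20, "fingers": 5},
  {"tx": 0, "ty": 0, "tz": 0.2, "turn": 25, "fingers": 5},
  {"tx": 0, "ty": 0, "tz": 0.2, "turn": 30, "fingers": 5},
])

```text
time_s: 6.4
position: [0.5083, -0.1543, 0.0801]
orientation: [0.302, 0.953, 0.0, 0.0]
force: [0.1, 0.2, 1.2]
finger_gap: 0.0115
```

```bash
python3 st.py
```

```text
{'time_s': 6.4, 'joint_pos': [0.4757, 0.3875, -0.3631, 2.0277, 0.1957, 0.7589, 0.9517], 'position': [0.5083, -0.1543, 0.0801], 'force': [0.0527, 0.2147, 1.1673], 'ft_torque': [0.1442, -0.272, 0.061], 'finger_gap': 0.0115}
yaw 144.83
```

move_arm([
  {"tx": 0, "ty": 0, "tz": 0.0, "turn": 5, "fingers": 5},
  {"tx": 0, "ty": 0, "tz": 0.1, "turn": 10, "fingers": 5},
  {"tx": 0, "ty": 0, "tz": 0.1, "turn": 15, "fingers": 5},
  {"tx": 0, "ty": 0, "tz": 0.1, "turn": 15, "fingers": 5},
])

```text
time_s: 6.8
position: [0.5084, -0.1542, 0.08]
orientation: [0.423, 0.906, 0.0, 0.0]
force: [1.3, 0.3, 0.2]
finger_gap: 0.0122
```

```bash
cat > tq.py <<'E'
from h import *
v=[]
for i in range(5):
    s=get_state();v.append(s["ft_torque"][2]);optics.capture("top")
R=toolR(s["orientation"]);print(s["time_s"],"Tz",np.mean(v).round(3),np.std(v).round(3),"F",s["force"].round(1),"gap",s["finger_gap"],"yaw",np.degrees(np.arctan2(R[1,0],R[0,0])).round(2),"j7",s["joint_pos"][6].round(3),s["position"].round(4))
E
python3 tq.py
```

```text
7.0 Tz -0.051 0.018 F [1.9 2.6 0.8] gap 0.01153803715593608 yaw 130.16 j7 0.724 [ 0.5084 -0.1543  0.08  ]
```

move_arm([
  {"tx": 0, "ty": 0, "tz": 0.0, "turn": 5, "fingers": 5},
  {"tx": 0, "ty": 0, "tz": 0.1, "turn": 10, "fingers": 5},
  {"tx": 0, "ty": 0, "tz": 0.1, "turn": 10, "fingers": 5},
])

```text
time_s: 7.35
position: [0.5083, -0.1544, 0.0799]
orientation: [0.5, 0.866, 0.0, -0.0]
force: [1.7, 3.1, 2.6]
finger_gap: 0.0117
```

```bash
python3 tq.py
```

```text
7.55 Tz -0.019 0.019 F [1.5 4.4 2.8] gap 0.011779893627131536 yaw 120.17 j7 0.568 [ 0.5082 -0.1544  0.0799]
```

move_arm([
  {"tx": 0, "ty": 0, "tz": 0.0, "turn": 4, "fingers": 5},
  {"tx": 0, "ty": 0, "tz": 0.0, "turn": 8, "fingers": 5},
  {"tx": 0, "ty": 0, "tz": 0.1, "turn": 12, "fingers": 5},
])

```text
time_s: 7.9
position: [0.5082, -0.1545, 0.0799]
orientation: [0.588, 0.809, 0.0, -0.0]
force: [0.1, 5.0, 5.2]
finger_gap: 0.0118
```

```bash
sed -i 's/"Tz",/"Tz",np.round(v,3),/' tq.py; python3 tq.py
```

```text
8.1 Tz [-0.009 -0.054 -0.029 -0.12  -0.032] -0.049 0.038 F [0.8 3.9 3.2] gap 0.011493871486539237 yaw 108.12 j7 0.381 [ 0.5081 -0.1545  0.0798]
```

move_arm([
  {"tx": 0, "ty": 0, "tz": 0.0, "turn": 4, "fingers": 5},
  {"tx": 0, "ty": 0, "tz": 0.0, "turn": 8, "fingers": 5},
  {"tx": 0, "ty": 0, "tz": 0.1, "turn": 12, "fingers": 5},
])

```text
time_s: 8.45
position: [0.5083, -0.1545, 0.0798]
orientation: [0.669, 0.743, 0.0, -0.0]
force: [2.1, 6.2, 4.6]
finger_gap: 0.0114
```

```bash
python3 tq.py
```

```text
8.65 Tz [ 0.061  0.047 -0.072 -0.093 -0.055] -0.023 0.064 F [2.2 5.6 4.6] gap 0.011700932425655336 yaw 96.12 j7 0.194 [ 0.5082 -0.1545  0.0798]
```

```bash
sed -i 's/^    s=get_state();v.append/    s=get_state();e=locals().get("e",[]);e.append(s["effort"][6].round(4));v.append/; s/^R=/print("eff7",e)\nR=/; s/range(5)/range(3)/' tq.py; python3 tq.py
```

```text
eff7 [np.float64(0.0156), np.float64(0.0515), np.float64(0.0598)]
8.8 Tz [-0.107 -0.053 -0.054] -0.071 0.025 F [1.5 5.9 5. ] gap 0.011807062084549291 yaw 96.13 j7 0.194 [ 0.5082 -0.1545  0.0798]
```

move_arm([
  {"tx": 0, "ty": 0, "tz": 0.0, "turn": 4, "fingers": 5},
  {"tx": 0, "ty": 0, "tz": 0.0, "turn": 8, "fingers": 5},
])

```text
time_s: 9.05
position: [0.5083, -0.1545, 0.0798]
orientation: [0.719, 0.695, 0.0, -0.0]
force: [1.0, 5.9, 4.4]
finger_gap: 0.0115
```

```bash
python3 tq.py
```

```text
eff7 [np.float64(2.142), np.float64(1.5911), np.float64(-1.6918)]
9.15 Tz [ 0.108  0.16  -0.023] 0.082 0.077 F [0.3 4.2 4.6] gap 0.011842872221173601 yaw 87.98 j7 0.067 [ 0.5083 -0.1545  0.0798]
```

move_arm([
  {"tx": 0, "ty": 0, "tz": 0.0, "turn": 1, "fingers": 5},
  {"tx": 0, "ty": 0, "tz": 0.0, "turn": 2, "fingers": 5},
  {"tx": 0, "ty": 0, "tz": 0.0, "turn": 3, "fingers": 5},
  {"tx": 0, "ty": 0, "tz": 0.0, "turn": 4, "fingers": 5},
  {"tx": 0, "ty": 0, "tz": 0.0, "turn": 5, "fingers": 5},
  {"tx": 0, "ty": 0, "tz": 0.0, "turn": 5.5, "fingers": 5},
  {"tx": 0, "ty": 0, "tz": 0.0, "turn": 5.8, "fingers": 5},
  {"tx": 0, "ty": 0, "tz": 0.0, "turn": 6, "fingers": 5},
])

```text
time_s: 10.0
position: [0.5083, -0.1545, 0.0798]
orientation: [0.754, 0.657, 0.0, -0.0]
force: [1.4, 5.3, 3.5]
finger_gap: 0.0118
```

```bash
python3 tq.py
```

```text
eff7 [np.float64(-0.0959), np.float64(-0.0818), np.float64(-0.2314)]
10.1 Tz [0.166 0.12  0.14 ] 0.142 0.019 F [1.4 5.4 2.9] gap 0.01178575638093695 yaw 82.13 j7 -0.024 [ 0.5084 -0.1545  0.0798]
```

move_arm([
  {"tx": 0, "ty": 0, "tz": 0.0, "turn": 1, "fingers": 5},
  {"tx": 0, "ty": 0, "tz": 0.0, "turn": 2, "fingers": 5},
  {"tx": 0, "ty": 0, "tz": 0.0, "turn": 3, "fingers": 5},
  {"tx": 0, "ty": 0, "tz": 0.0, "turn": 4, "fingers": 5},
  {"tx": 0, "ty": 0, "tz": 0.0, "turn": 5, "fingers": 5},
  {"tx": 0, "ty": 0, "tz": 0.0, "turn": 5.5, "fingers": 5},
  {"tx": 0, "ty": 0, "tz": 0.0, "turn": 5.8, "fingers": 5},
  {"tx": 0, "ty": 0, "tz": 0.0, "turn": 6, "fingers": 5},
])

```text
time_s: 10.95
position: [0.5083, -0.1545, 0.0798]
orientation: [0.787, 0.617, 0.0, -0.0]
force: [2.5, 4.9, 2.4]
finger_gap: 0.0119
```

```bash
python3 tq.py
```

```text
eff7 [np.float64(-0.1402), np.float64(-0.1271), np.float64(-0.2773)]
11.05 Tz [0.222 0.193 0.164] 0.193 0.023 F [2.8 4.9 2.5] gap 0.01163322606923511 yaw 76.14 j7 -0.117 [ 0.5083 -0.1545  0.0798]
```

Both wrist torque (0.14, then 0.19 N m) and joint-7 effort (0.136, then 0.181) show a rise of about 0.15 N m over the drag. That counts as bottomed and finger-tight, well below 0.25. Now I'll back off a quarter turn.

move_arm([
  {"tx": 0, "ty": 0, "tz": 0, "turn": -3, "fingers": 5},
  {"tx": 0, "ty": 0, "tz": -0.05, "turn": -8, "fingers": 5},
  {"tx": 0, "ty": 0, "tz": -0.1, "turn": -14, "fingers": 5},
  {"tx": 0, "ty": 0, "tz": -0.15, "turn": -20, "fingers": 5},
  {"tx": 0, "ty": 0, "tz": -0.2, "turn": -26, "fingers": 5},
  {"tx": 0, "ty": 0, "tz": -0.2, "turn": -32, "fingers": 5},
  {"tx": 0, "ty": 0, "tz": -0.25, "turn": -38, "fingers": 5},
  {"tx": 0, "ty": 0, "tz": -0.3, "turn": -44, "fingers": 5},
  {"tx": 0, "ty": 0, "tz": -0.35, "turn": -50, "fingers": 5},
  {"tx": 0, "ty": 0, "tz": -0.4, "turn": -56, "fingers": 5},
  {"tx": 0, "ty": 0, "tz": -0.45, "turn": -62, "fingers": 5},
  {"tx": 0, "ty": 0, "tz": -0.5, "turn": -68, "fingers": 5},
  {"tx": 0, "ty": 0, "tz": -0.5, "turn": -74, "fingers": 5},
  {"tx": 0, "ty": 0, "tz": -0.55, "turn": -79, "fingers": 5},
  {"tx": 0, "ty": 0, "tz": -0.6, "turn": -83, "fingers": 5},
  {"tx": 0, "ty": 0, "tz": -0.6, "turn": -86, "fingers": 5},
  {"tx": 0, "ty": 0, "tz": -0.6, "turn": -88, "fingers": 5},
  {"tx": 0, "ty": 0, "tz": -0.6, "turn": -89, "fingers": 5},
  {"tx": 0, "ty": 0, "tz": -0.6, "turn": -90, "fingers": 5},
  {"tx": 0, "ty": 0, "tz": -0.6, "turn": -90, "fingers": 5},
])

```text
time_s: 13.1
position: [0.5075, -0.1549, 0.0802]
orientation: [0.121, 0.993, -0.0, -0.001]
force: [-1.9, 2.9, 6.6]
finger_gap: 0.0117
```

```bash
python3 tq.py
```

```text
eff7 [np.float64(0.4335), np.float64(0.1564), np.float64(0.0306)]
13.2 Tz [-0.008 -0.035 -0.006] -0.016 0.013 F [-2.3  3.4  6.7] gap 0.01165342118073667 yaw 166.11 j7 1.283 [ 0.5075 -0.155   0.0803]
```

move_arm([
  {"tx": 0, "ty": 0, "tz": 0, "turn": 0, "fingers": 30},
  {"tx": 0, "ty": 0, "tz": 0, "turn": 0, "fingers": 30},
  {"tx": 0, "ty": 0, "tz": 0, "turn": 0, "fingers": 30},
  {"tx": 0, "ty": 0, "tz": -5, "turn": 0, "fingers": 30},
  {"tx": 0, "ty": 0, "tz": -25, "turn": 0, "fingers": 30},
  {"tx": 0, "ty": 0, "tz": -60, "turn": 0, "fingers": 30},
  {"tx": 20, "ty": 18, "tz": -90, "turn": 8, "fingers": 30},
  {"tx": 40, "ty": 36, "tz": -100, "turn": 16, "fingers": 30},
  {"tx": 60, "ty": 55, "tz": -100, "turn": 24, "fingers": 30},
  {"tx": 79, "ty": 72, "tz": -100, "turn": 32, "fingers": 30},
  {"tx": 79, "ty": 72, "tz": -100, "turn": 40, "fingers": 30},
  {"tx": 79, "ty": 72, "tz": -100, "turn": 48, "fingers": 30},
  {"tx": 79, "ty": 72, "tz": -100, "turn": 56, "fingers": 30},
  {"tx": 79, "ty": 72, "tz": -100, "turn": 56.6, "fingers": 30},
  {"tx": 79, "ty": 72, "tz": -100, "turn": 56.6, "fingers": 30},
  {"tx": 79, "ty": 72, "tz": -100, "turn": 56.6, "fingers": 30},
])

```text
time_s: 14.85
position: [0.4489, -0.0658, 0.1804]
orientation: [0.576, 0.817, 0.0, 0.0]
force: [0.3, 0.1, 0.1]
finger_gap: 0.0298
```

```bash
python3 st.py; python3 -c "
from h import *
snap('w5',1.2)
p,d=optics.capture('top');a=cv2.imread('pics/w5.png');b=cv2.resize(p[200:290,300:440,::-1],(560,360))
cv2.imwrite('pics/top5.png',p[:,:,::-1])"
```

```text
{'time_s': 14.85, 'joint_pos': [0.4054, 0.1297, -0.4299, 2.0999, 0.0675, 0.9247, 0.2805], 'position': [0.4489, -0.0658, 0.1804], 'force': [0.2702, 0.0866, 0.1418], 'ft_torque': [0.0297, -0.105, 0.0533], 'finger_gap': 0.0298}
yaw 109.62
```

View pics/w5.png

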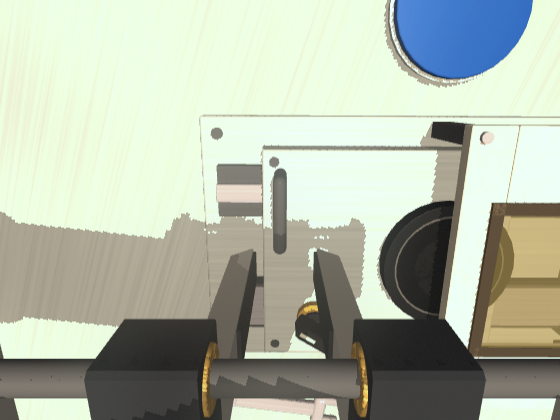

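The handle bar runs from (280,168) to (280,253), parallel to the image vertical, so the yaw is right. The near edge of the frame is at x≈462, the chuck spans about 380 to 455, and the wing is at (308,325).

Run:
```python
from h import *
c=dict(np.load("pics/w5.npz"))
R=toolR(get_state()["orientation"]);p=get_state()["position"]
for n,u,v,z in(("handle",280,211,.09),("h top",280,172,.09),("h bot",280,250,.09),("frame edge",462,250,.095)):
    X=plane(c,u,v,z);print(n,X,"in tool mm",(1e3*R.T@(X-p)).round(1))
```

```text
handle [ 0.4439315  -0.06190254  0.09      ] in tool mm [ 5.3 -3.4 90.3]
h top [ 0.43440845 -0.03495995  0.09      ] in tool mm [33.9 -3.3 90.3]
h bot [ 0.45406123 -0.09056153  0.09      ] in tool mm [-25.1  -3.4  90.3]
frame edge [ 0.57916782 -0.04371856  0.095     ] in tool mm [-22.8 130.2  85.3]
```

move_arm([
  {"tx": 4, "ty": -3, "tz": 40, "turn": 0, "fingers": 30},
  {"tx": 4, "ty": -3, "tz": 75, "turn": 0, "fingers": 30},
  {"tx": 4, "ty": -3, "tz": 92, "turn": 0, "fingers": 30},
  {"tx": 4, "ty": -3, "tz": 99, "turn": 0, "fingers": 30},
  {"tx": 4, "ty": -3, "tz": 99, "turn": 0, "fingers": 30},
  {"tx": 4, "ty": -3, "tz": 99, "turn": 0, "fingers": 22},
  {"tx": 4, "ty": -3, "tz": 99, "turn": 0, "fingers": 18},
  {"tx": 4, "ty": -3, "tz": 99, "turn": 0, "fingers": 18},
  {"tx": 4, "ty": -3, "tz": 99, "turn": 0, "fingers": 18},
])

```text
time_s: 15.85
position: [0.445, -0.0631, 0.0818]
orientation: [0.578, 0.816, 0.0, 0.0]
force: [1.6, 0.5, 0.1]
finger_gap: 0.018
```

move_arm([
  {"tx": 0, "ty": 1, "tz": 0, "turn": 0, "fingers": 18},
  {"tx": 0, "ty": 3, "tz": 0, "turn": 0, "fingers": 18},
  {"tx": 0, "ty": 5, "tz": 0, "turn": 0, "fingers": 18},
  {"tx": 0, "ty": 7, "tz": 0, "turn": 0, "fingers": 18},
  {"tx": 0, "ty": 9, "tz": 0, "turn": 0, "fingers": 18},
  {"tx": 0, "ty": 11, "tz": 0, "turn": 0, "fingers": 18},
  {"tx": 0, "ty": 13, "tz": 0, "turn": 0, "fingers": 18},
  {"tx": 0, "ty": 15, "tz": 0, "turn": 0, "fingers": 18},
])

```text
time_s: 16.65
position: [0.459, -0.058, 0.0813]
orientation: [0.578, 0.816, -0.0, -0.0]
force: [-2.8, -0.8, 1.5]
finger_gap: 0.0179
```

move_arm([
  {"tx": 0, "ty": 3, "tz": 0, "turn": 0, "fingers": 18},
  {"tx": 0, "ty": 6, "tz": 0, "turn": 0, "fingers": 18},
  {"tx": 0, "ty": 9, "tz": 0, "turn": 0, "fingers": 18},
  {"tx": 0, "ty": 12, "tz": 0, "turn": 0, "fingers": 18},
  {"tx": 0, "ty": 15, "tz": 0, "turn": 0, "fingers": 18},
  {"tx": 0, "ty": 18, "tz": 0, "turn": 0, "fingers": 18},
  {"tx": 0, "ty": 21, "tz": 0, "turn": 0, "fingers": 18},
  {"tx": 0, "ty": 24, "tz": 0, "turn": 0, "fingers": 18},
  {"tx": 0, "ty": 27, "tz": 0, "turn": 0, "fingers": 18},
  {"tx": 0, "ty": 30, "tz": 0, "turn": 0, "fingers": 18},
  {"tx": 0, "ty": 33, "tz": 0, "turn": 0, "fingers": 18},
  {"tx": 0, "ty": 36, "tz": 0, "turn": 0, "fingers": 18},
  {"tx": 0, "ty": 39, "tz": 0, "turn": 0, "fingers": 18},
  {"tx": 0, "ty": 42, "tz": 0, "turn": 0, "fingers": 18},
  {"tx": 0, "ty": 44, "tz": 0, "turn": 0, "fingers": 18},
  {"tx": 0, "ty": 46, "tz": 0, "turn": 0, "fingers": 18},
  {"tx": 0, "ty": 48, "tz": 0, "turn": 0, "fingers": 18},
  {"tx": 0, "ty": 50, "tz": 0, "turn": 0, "fingers": 18},
])

```text
time_s: 18.45
position: [0.5061, -0.0414, 0.0813]
orientation: [0.578, 0.816, 0.0, -0.0]
force: [-2.9, -3.3, 1.1]
finger_gap: 0.0182
```

move_arm([
  {"tx": 0, "ty": 1, "tz": 0, "turn": 0, "fingers": 18},
  {"tx": 0, "ty": 2, "tz": 0, "turn": 0, "fingers": 18},
  {"tx": 0, "ty": 3, "tz": 0, "turn": 0, "fingers": 18},
  {"tx": 0, "ty": 4, "tz": 0, "turn": 0, "fingers": 18},
  {"tx": 0, "ty": 5, "tz": 0, "turn": 0, "fingers": 18},
  {"tx": 0, "ty": 6, "tz": 0, "turn": 0, "fingers": 18},
  {"tx": 0, "ty": 7, "tz": 0, "turn": 0, "fingers": 18},
  {"tx": 0, "ty": 8, "tz": 0, "turn": 0, "fingers": 18},
  {"tx": 0, "ty": 9, "tz": 0, "turn": 0, "fingers": 18},
  {"tx": 0, "ty": 10, "tz": 0, "turn": 0, "fingers": 18},
])

```text
time_s: 19.45
position: [0.5155, -0.038, 0.0813]
orientation: [0.578, 0.816, 0.0, -0.0]
force: [-2.8, -2.9, 0.5]
finger_gap: 0.0178
```

move_arm([
  {"tx": 0, "ty": 1, "tz": 0, "turn": 0, "fingers": 18},
  {"tx": 0, "ty": 2, "tz": 0, "turn": 0, "fingers": 18},
  {"tx": 0, "ty": 3, "tz": 0, "turn": 0, "fingers": 18},
  {"tx": 0, "ty": 4, "tz": 0, "turn": 0, "fingers": 18},
  {"tx": 0, "ty": 5, "tz": 0, "turn": 0, "fingers": 18},
])

```text
time_s: 19.95
position: [0.5182, -0.0371, 0.081]
orientation: [0.578, 0.816, -0.002, -0.001]
force: [-17.7, -6.5, 16.9]
finger_gap: 0.0181
```

move_arm([
  {"tx": 0, "ty": 0.7, "tz": 0, "turn": 0, "fingers": 18},
  {"tx": 0, "ty": 1.4, "tz": 0, "turn": 0, "fingers": 18},
  {"tx": 0, "ty": 2, "tz": 0, "turn": 0, "fingers": 18},
])

```text
time_s: 20.25
position: [0.5184, -0.0371, 0.0809]
orientation: [0.578, 0.816, -0.003, -0.002]
force: [-26.8, -8.6, 25.2]
finger_gap: 0.0183
```

move_arm([
  {"tx": 0, "ty": 0.7, "tz": 0, "turn": 0, "fingers": 18},
  {"tx": 0, "ty": 1.4, "tz": 0, "turn": 0, "fingers": 18},
  {"tx": 0, "ty": 2, "tz": 0, "turn": 0, "fingers": 18},
])

```text
time_s: 20.55
position: [0.5185, -0.0371, 0.0807]
orientation: [0.578, 0.816, -0.004, -0.003]
force: [-36.5, -10.3, 36.8]
finger_gap: 0.0184
```

It hit a hard stop, and the push reached 38 N in the last steps. I'm easing off at once.

move_arm([
  {"tx": 0, "ty": -2, "tz": 0, "turn": 0, "fingers": 18},
  {"tx": 0, "ty": -5, "tz": 0, "turn": 0, "fingers": 18},
  {"tx": 0, "ty": -8, "tz": 0, "turn": 0, "fingers": 18},
  {"tx": 0, "ty": -9, "tz": 0, "turn": 0, "fingers": 18},
  {"tx": 0, "ty": -9, "tz": 0, "turn": 0, "fingers": 20},
  {"tx": 0, "ty": -9, "tz": 0, "turn": 0, "fingers": 20},
])

```text
time_s: 21.15
position: [0.5158, -0.0378, 0.0814]
orientation: [0.578, 0.816, 0.0, 0.0]
force: [-0.3, 0.4, 0.0]
finger_gap: 0.0199
```

```bash
python3 st.py
```

```text
{'time_s': 21.15, 'joint_pos': [0.286, 0.3705, -0.4012, 2.0557, 0.208, 0.7527, 0.096], 'position': [0.5158, -0.0378, 0.0814], 'force': [-0.3113, 0.4083, 0.0416], 'ft_torque': [0.0494, -0.1473, -0.0538], 'finger_gap': 0.0199}
yaw 109.44
```

move_arm([
  {"tx": 0, "ty": 0, "tz": -15, "turn": 0, "fingers": 20},
  {"tx": 0, "ty": 0, "tz": -45, "turn": 0, "fingers": 20},
  {"tx": 0, "ty": 0, "tz": -90, "turn": 0, "fingers": 20},
  {"tx": 0, "ty": 0, "tz": -130, "turn": 0, "fingers": 20},
  {"tx": 40, "ty": 0, "tz": -130, "turn": 0, "fingers": 20},
  {"tx": 80, "ty": 0, "tz": -130, "turn": 0, "fingers": 20},
  {"tx": 120, "ty": 0, "tz": -130, "turn": 0, "fingers": 20},
  {"tx": 160, "ty": 0, "tz": -130, "turn": 0, "fingers": 20},
  {"tx": 200, "ty": 0, "tz": -130, "turn": 0, "fingers": 20},
  {"tx": 240, "ty": 0, "tz": -130, "turn": 0, "fingers": 20},
  {"tx": 240, "ty": 0, "tz": -130, "turn": 0, "fingers": 20},
  {"tx": 240, "ty": 0, "tz": -130, "turn": 0, "fingers": 20},
])

```text
time_s: 22.35
position: [0.4355, 0.1891, 0.2114]
orientation: [0.577, 0.817, 0.0, 0.0]
force: [-0.5, -0.4, 0.6]
finger_gap: 0.0201
```

Run:
```python
from h import *
p,_=optics.capture("top");q,_=optics.capture("scene")
a=cv2.resize(p[75:325,190:490,::-1],None,fx=1.6,fy=1.6,interpolation=2); b=cv2.resize(q[170:320,90:390,::-1],None,fx=1.6,fy=1.6,interpolation=2)
b=np.clip(1.8*b,0,255).astype(np.uint8);a=np.clip(1.4*a,0,255).astype(np.uint8)
b=b[:, :]; b=b[:200] if 0 else b
im=np.vstack([cv2.resize(p[75:325,190:490,::-1],(420,350),interpolation=2),cv2.resize(q[170:320,90:390,::-1],(420,210),interpolation=2)])
im=np.clip(1.5*im.astype(float),0,255).astype(np.uint8)
z=cv2.resize(p[170:270,320:420,::-1],(370,370),interpolation=2)
c=np.zeros((560,370,3),np.uint8);c[:370]=np.clip(1.5*z.astype(float),0,255)
cv2.imwrite("pics/f1.png",np.hstack([im,c]));cv2.imwrite("pics/top9.png",p[:,:,::-1])
```

```text
(no output)
```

View pics/f1.png

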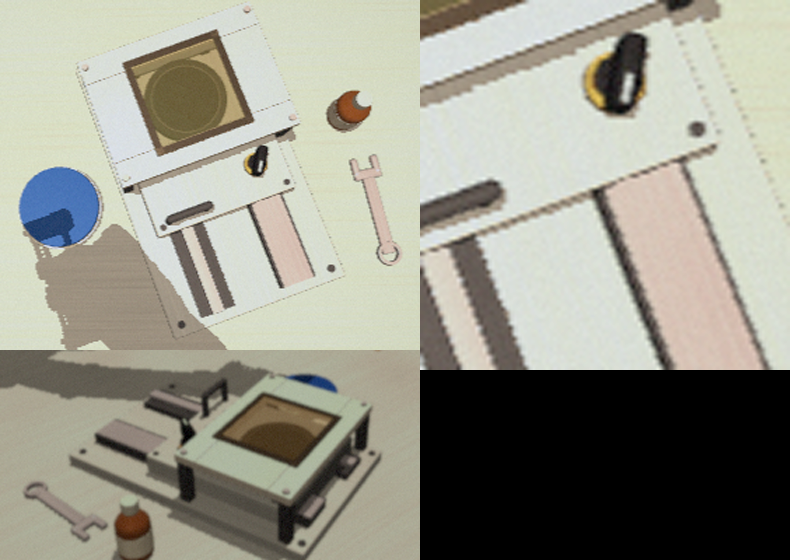

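The final view shows the stage advanced under the frame. The wing is at (617,75) in the zoom with its white line toward the lower left, matching yaw 166°. The bottle, spanner and wafer box look unmoved. I'll check the travel from the plate's right near corner.

Run:
```python
from h import *
t=optics.calibration("top")
A=plane(t,415.6,247.0,.05);B=plane(t,320+297/3.7,170+148/3.7,.05);print(A,B,np.linalg.norm(B-A))
a=cv2.imread("pics/top0.png",0).astype(np.float32);b=cv2.imread("pics/top9.png",0)
# plate bolt + wing-free patch tracked from before to after
T=cv2.imread("pics/top0.png",0)[234:258,398:422]
r=cv2.matchTemplate(b,T,cv2.TM_CCOEFF_NORMED);_,m,_,l=cv2.minMaxLoc(r);print(m,l)
A=plane(t,398,234,.05);B=plane(t,*l,.05);print((B-A),np.linalg.norm(B-A),np.degrees(np.arctan2(*(B-A)[1::-1])))
for n,(x0,y0,x1,y1) in dict(bottle=(422,136,458,170),spanner=(436,182,480,266),bed=(420,258,434,274)).items():
    r=cv2.matchTemplate(b,cv2.imread("pics/top0.png",0)[y0:y1,x0:x1],cv2.TM_CCOEFF_NORMED);_,m,_,l=cv2.minMaxLoc(r);print(n,round(m,3),l[0]-x0,l[1]-y0)
```

```text
[ 0.47883326 -0.20316585  0.05      ] [ 0.54544614 -0.17982697  0.05      ] 0.07058313553465258
0.6931313276290894 (382, 196)
[0.06917938 0.02501142 0.        ] 0.07356193587472541 19.877174444627432
bottle 0.998 0 0
spanner 0.99 0 0
bed 0.997 0 0
```

The travel is about 72 mm, and I don't know where the stage started. I'll look at the end-stop side in the scene view, before and after, to confirm it is really seated.

Run:
```python
from h import *
q,_=optics.capture("scene");a=cv2.imread("pics/scene0.png")[200:320,200:375]
f=lambda x,s:cv2.resize(np.clip(2.0*x.astype(float),0,255).astype(np.uint8),s,interpolation=2)
b=q[200:320,200:375,::-1]
# carriage-only differences, and a large crop
cv2.imwrite("pics/f2.png",np.vstack([f(a[30:,:],(580,298)),f(b[30:,:],(580,298))]))
```

```text
(no output)
```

View pics/f2.png

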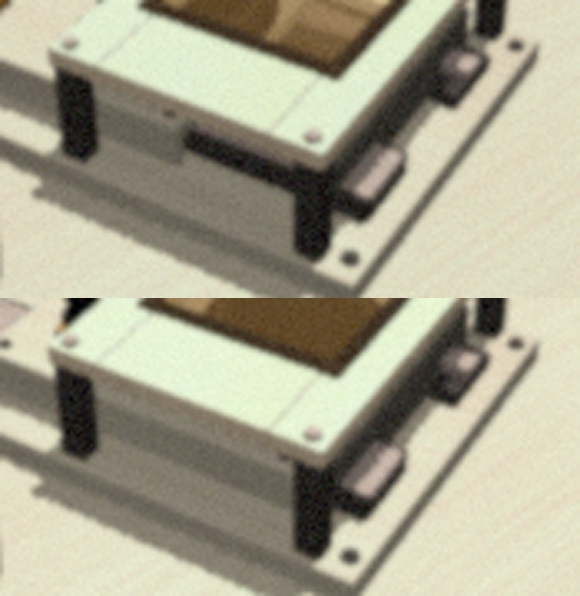

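Run:
```python
from h import *
t=optics.calibration("top");s=optics.calibration("scene")
S=lambda x,y,z:plane(s,200+x/3.314,230+y/3.314,z)
A=S(168,112,.05);B=S(285,157,.05);print("scene bolt",A,B,np.linalg.norm(B-A))
u=np.array([np.cos(np.radians(19.6)),np.sin(np.radians(19.6)),0])
# bed: near right corner in top0 crop, far corner (scene0 crop)
T=lambda x,y,z:plane(t,305+x/5.714,205+y/5.714,z)
bn=T(750,380,.018)@u; bf=S(537,50,.018)@u; bf2=S(360,290,.018)@u
print("bed near",bn,"bed far",bf,bf2,"len",bf-bn)
pn0=T(632,240,.05)@u; pn1=plane(t,400.3,210,.05)@u
for p in(pn0,pn1):print("plate near, far in bed x:",p-bn-.195,p-bn+.015)
# handle via template and depth at plate near edge
d=optics.capture("top")[1]
h=[]
a=cv2.imread("pics/top0.png",0);b=cv2.imread("pics/top9.png",0)
r=cv2.matchTemplate(b[200:290,290:400],a[255:278,318:362],cv2.TM_CCOEFF_NORMED);_,m,_,l=cv2.minMaxLoc(r)
A=plane(t,318,255,.09);B=plane(t,290+l[0],200+l[1],.09);print("handle",m,np.linalg.norm(B-A))
# aperture & chuck centres from final top picture (left panel px/1.4)
P=lambda x,y,z:plane(t,190+x/1.4,75+y/1.4,z)
print("chuck",P(185,97,.066)@u-bn-.195,"aperture",P(190,93,.095)@u-bn-.195)
```

```text
scene bolt [ 0.66409738 -0.13193814  0.05      ] [ 0.73381126 -0.10656264  0.05      ] 0.07418854923603445
bed near 0.3263146486098349 bed far 0.7199855404990829 0.720519268539652 len 0.39367089188924803
plate near, far in bed x: -0.1383853196654693 0.07161468033453071
plate near, far in bed x: -0.06781489722492429 0.14218510277507573
handle 0.8614733219146729 0.07276359231652044
chuck 0.09182485769994952 aperture 0.08726591380966375
```

```bash
python3 -c "
from station import job
print(job.job_done())"
```

```text
the job is handed in; nothing more can be done
None
```

The job is handed in at about 23 s of the 61 s allowed. The gib screw was felt to bottom and backed off a quarter turn, and the stage was pushed up to a hard stop that I take to be home.

- **Gib screw:** I turned the wing clockwise about 129° in all. At the end, wrist torque was about 0.19 N m and joint 7 effort 0.18, against a drag of about 0.035. That is a rise of roughly 0.15 N m, between finger-tight (0.1) and straining (0.25). Some mid-turn readings were noisy and changed sign when the arm stopped abruptly, so I judged the bottom from two slow 6° moves that ended smoothly. Tool yaw then went from 76.1° to 166.1°, which is 90° of back-off, and the white line agrees with that in the final picture.
- **Stage:** I pushed it by the handle at 30 mm/s or less, and about 10 mm/s at the end. Drag was about 3–4 N until it met a hard stop. I then sent two small extra pushes before reading the force, which raised the push to about 38 N sideways and 37 N vertical. This was a steady press, not a slam, but harder than needed, and I backed off at once.
- **Surroundings:** the bottle, spanner and bed show no movement between the first and last top pictures, and the wafer box looks unmoved by eye. The gripper stayed off the chuck and was clear of everything at hand-in.

**Not settled:** the pictures give 71–74 mm of travel, not 80 mm. I took this to mean the stage started a few millimetres in. The hard stop and the chuck sitting centred under the mask opening support that, but I could not see the end stop itself under the frame.

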